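# Fold away the guard in front of the pedal bin

## Robot

A 6-joint arm with a two-finger parallel gripper is mounted at the origin on the work surface. World frame = base frame: x ahead of the robot, y to its left, z up, the work surface at z = 0. Lengths are in m, angles in rad, forces in N, time in s.
With the tool pointing down it reaches from about 0.3 to 0.825 m from the base axis. Payload 5.4 kg.
Tool frame: the origin (TCP) lies on the centre line of the jaws, within the pads' length; the fingertips stand ctrl.nose_length ahead of it and the grasp point (between the pads) lies 5 mm behind it (ctrl.nose_length is the distance from the TCP to the fingertips, in m); z points along the fingers, y is the line along which they close (so a half turn about z gives the same grasp; the last joint's range is limited). The gripper opens to 92 mm and grips with 3 to 60 N. Pads are 20 mm wide; open, the fingers measure 128 mm over their backs; the gripper's body (75 mm by 189 mm) begins 69 mm behind the grasp point.
Start: joints at [1.002, 0.158, 1.597, -0, 1.386, -0.21], TCP at [0.202, 0.538, 0.229] pointing down, gripper open.
Joint ranges: [-2.91, 2.91], [-0.94, 2.29], [0.18, 2.7], [-1.29, 4.43], [0.17, 2.64], [-3, 3]. Speed limits (rad/s): [2.57, 2.57, 3.14, 3.14, 3.14, 3.14].

## Interface

Orientations are given as [roll, pitch, yaw] about the fixed x, y, z axes, in that order (R = Rz(yaw) Ry(pitch) Rx(roll)).
In Python, from station import ctrl gives the robot as it stands. The module is installed in compiled form; this text tells all that it offers.
- The arm moves only by the tool send_rows, never from a script. Its argument "steps" is a list of rows, each an object with "grip": the finger opening in m, from 0 to 0.0919; "xyz": the shift along the tool's x, y, z in m, a list of three; "rot": the turn, a rotation vector about the tool's x, y, z in degrees, a list of three. In form: [{"grip": grip, "xyz": [tx, ty, tz], "rot": [rx, ry, rz]}, ...]. A call has 1 to 12 rows; each row shifts and turns the commanded pose from where the row before left it, along the tool's axes as they then stand; what a row does not reach is not made up. A row lasts 1/12 s, in which the tool goes at most 41.7 mm and 7.16 degrees, less where a joint would pass 70% of its speed; a pose out of reach is approached as far as the arm can. A call is refused whole if a number of a shift passes 0.0417 or a number of a turn 7.16, either way. A call with a gripper value outside its range is refused whole. The fingers move at their own pace and stop on an object; the grip force is fixed at half the most. Time passes only in rows, so rows that do not move let the fingers close. It gives the time, the measured TCP pose, the force, the opening and the grip force at its end, in the units of the state.
- ctrl.read_state(): the state, without advancing time (a new reading comes with each control period).
- ctrl.capture(name): name is "side" or "top" or "wrist"; returns a dict with "frame" (384x512x3 uint8, red, green, blue), "mtx" (3x3 intrinsics, pixels), "dist_coeffs" ([k1, k2, p1, p2, k3] as OpenCV has them; the pictures are not rectified), "R" (3x3) and "t" (3): a world point X has camera coordinates R X + t. Camera axes: x right, y down, z forward; pixel columns grow to the right and rows downward; lengths in m; the calibration is good to about 2 mm. A picture is of the moment at which its call begins. There is no depth.
- ctrl.finish_job(): hands the job in; it is judged then, once.
The state is a dict: "clock": time; "joints": joint angles; "joint_velocities": joint speeds; "tau": joint torques, N m; "eef_pos": TCP position; "eef_rot": TCP orientation; "ft_force": force on the tool from outside, world axes, zero at the start; "torque": the same for the moment, N m; "grip_width": finger opening in m; "grip_force": force on a finger pad.
Only numpy, scipy, OpenCV 4.12 (cv2) and the standard library are available. Lean on these libraries where they do the work, as an engineer would, in place of code of your own. Each camera call takes 0.05 s, during which the arm holds its last target. There are 200 camera calls.

## Task

Fold the three-leaf aluminium guard away from the pedal bin, one leaf at a time: first turn the outer leaf (red knob) flat back onto the middle leaf, then fold that pair (yellow knob) flat onto the inner leaf, and last swing the whole pack (blue knob) towards you until it stops alongside the low side plate. Take each fold fully home and leave the pack closed; do not knock the waste pipe overhead or disturb the brush, strainer, bottle and pail.

Things in the scene. Friction and masses are not known exactly. Their poses are not given: they have to be found in the camera images.
- guard: Fixed base of the folding aluminium guard. Origin on the axis of its root post (14 mm thick, 86 mm tall), at floor level, z up. +y: the line along which the open guard runs from the post; -x: the robot's side, to which all leaves fold. A low side plate (84 mm tall, 4 mm thick) stands parallel to x at y = -62 mm, from x = -160 to +40 mm. Placed anew each time, yaw -0.15 to 0.25 rad.
- pipe: Grey waste pipe, 32 mm thick (end collars 40), fixed to the guard (same origin and axes). Runs level along y, y = -130 to +460 mm, axis at x = +20 mm, 225 mm up (underside 209); downpipes at both ends. No room for a gripper straight down on the open guard's knobs: lean the tool about 40 degrees from vertical, its body on the -x (robot's) side.
- leaf_a (a joint): Hinge of the inner leaf on the root post (vertical axis, rad). About 0: leaf along the guard's +y; swings counter-clockwise from above, towards the robot, to a stop at 1.571 where it points along the guard's -x beside the side plate. Friction about 1.3 N m; stays where it is left. Lower stop -0.04; starts between -0.03 and 0.08.
- leaf_b (a joint): Hinge between inner and middle leaf (vertical axis, rad). About 0: in line with the inner leaf; turns counter-clockwise from above to a stop at 3.142, flat along the inner leaf, 32 mm from it centre to centre, with just room between for the outer leaf. Friction about 0.30 N m; stays where it is left. Lower stop -0.04; starts -0.03 to 0.10.
- leaf_c (a joint): Hinge between middle and outer leaf (vertical axis, rad). About 0: in line with the middle leaf; turns counter-clockwise seen from above to a stop at 3.142, where the outer leaf lies flat on the middle one, 16 mm centre to centre. Friction about 0.04 N m; stays where it is left. Lower stop 0; starts between 0.08 and 0.35.
- grip_a (a point): Grip point on the blue knob of the inner leaf, an upright round post, 18 mm thick, on the leaf's top edge, 80 to 130 mm above the floor. The point is on its axis, 110 mm up, 120 mm from its own hinge axis along the leaf. The leaf: slatted aluminium, 130 mm long, 12 mm thick, 12 to 80 mm above the floor, 0.12 kg. The knob spins freely on its leaf.
- pin_a (a point): Point on the vertical hinge axis of the inner leaf (joint leaf_a), 110 mm above the floor: the knob of that leaf swings about this point. It is on the root post.
- grip_b (a point): Grip point on the yellow knob of the middle leaf, an upright round post, 18 mm thick, on the leaf's top edge, 80 to 130 mm above the floor. The point is on its axis, 110 mm up, 120 mm along the leaf from its own hinge axis (and 16 mm to the side of it). The leaf: slatted aluminium, 130 mm long, 12 mm thick, 12 to 80 mm above the floor, 0.12 kg. The knob spins freely on its leaf.
- pin_b (a point): Point on the vertical hinge axis of the middle leaf (joint leaf_b), 110 mm above the floor: the knob of that leaf swings about this point. It moves when the inner leaf swings.
- grip_c (a point): Grip point on the red knob of the outer leaf, an upright round post, 18 mm thick, on the leaf's top edge, 80 to 130 mm above the floor. The point is on its axis, 110 mm up, 65 mm along the leaf from its own hinge axis (and 8 mm to the side of it). The leaf: slatted aluminium, 130 mm long, 12 mm thick, 12 to 80 mm above the floor, 0.12 kg. The knob spins freely on its leaf.
- pin_c (a point): Point on the vertical hinge axis of the outer leaf (joint leaf_c), 110 mm above the floor: the knob of that leaf swings about this point. It moves when the inner or middle leaf swings.
- brush: Bystander, loose: floor brush lying bristles down, wooden back 55 x 180 mm (long side along its y), 46 mm tall, green bristles. Origin under its centre. In front of the guard.
- strainer: Bystander, loose: dark grey hard silicone sink strainer, 84 mm diameter flange, 36 mm tall with its knob. Origin under its centre. In front of the guard.
- bottle: Bystander, loose: capped purple plastic bottle, 72 mm diameter, 187 mm tall, white cap. Origin under its centre. Behind the guard.
- pail: Bystander, loose: small galvanised steel pail, 124 mm diameter at the rim, 105 mm tall. Origin under its centre. Behind the guard.

How it is judged:
On the way, in this order (a step that is already met when the one before it is completed fails the run):
1. the outer leaf is folded flat on the middle leaf while the middle and inner leaves are still open (value of joint leaf_c above 2.99 rad and value of joint leaf_b below 1 rad and value of joint leaf_a below 0.8 rad), for 0.2 s.
2. the pair is folded flat on the inner leaf, which is still across the opening (value of joint each of leaf_c, leaf_b above 2.99 rad and value of joint leaf_a below 0.8 rad), for 0.2 s.
At the end, for the whole second after the job is handed in: The outer leaf is flat on the middle one (leaf_c above 2.99 rad), the pair flat on the inner one (leaf_b above 2.99 rad), the pack swung beside the side plate (leaf_a above 1.45 rad), all at rest (value of joint leaf_a above 1.45 rad and value of joint each of leaf_b, leaf_c above 2.99 rad and velocity of joint leaf_a between -0.05 and 0.05 rad/s and velocity of joint leaf_b between -0.05 and 0.05 rad/s and velocity of joint leaf_c between -0.05 and 0.05 rad/s); the robot touches nothing.
It fails at once if the brush is pushed more than 20 mm or tipped (distance of brush from where it was at the start of the episode above 0.02 m or angle between brush's own z axis and vertical above 0.3 rad).
It fails at once if the strainer is pushed more than 20 mm or tipped (distance of strainer from where it was at the start of the episode above 0.02 m or angle between strainer's own z axis and vertical above 0.3 rad).
It fails at once if the bottle is pushed more than 20 mm or tipped (distance of bottle from where it was at the start of the episode above 0.02 m or angle between bottle's own z axis and vertical above 0.3 rad).
It fails at once if the pail is pushed more than 20 mm or tipped (distance of pail from where it was at the start of the episode above 0.02 m or angle between pail's own z axis and vertical above 0.3 rad).
It fails at once if the waste pipe is knocked (more than 10 N) (contact force between any of the arm, the fingers and pipe above 10 N).
It also fails if it takes over 72 s, if anything falls off the work surface, if the arm or the gripper's body presses on something with over 40 N, if the wrist force passes 120 N, or if a joint passes its speed limit or range.

## Working session

There is one attempt and no reset: what is moved stays moved. The work goes in short steps, Python scripts to look and compute and a tool call to move; the robot and the scene stay as the last step left them, time stands still between calls to the robot, and variables do not carry over. Pictures are saved under pics/ and viewed, at most 10 in all, crops included, and the job is handed in when it is done.

Besides the shell and the picture viewer there is one more tool, called in YAML: its name, and indented under it one key for each argument. send_rows: Moves the arm, as the interface text tells. Its arguments: {"type":"object","properties":{"steps":{"type":"array","items":{"type":"object","properties":{"grip":{"type":"number"},"xyz":{"type":"array","items":{"type":"number"}},"rot":{"type":"array","items":{"type":"number"}}}}}},"required":["steps"]}

```bash
mkdir -p pics
python3 - <<'E'
from station import ctrl
import cv2,numpy as np
s=ctrl.read_state()
for k,v in s.items(): print(k,np.round(v,4))
print(ctrl.nose_length)
for n in ["side","top"]:
    c=ctrl.capture(n); np.savez(f"{n}0.npz",**c); cv2.imwrite(f"pics/{n}0.png",c["frame"][...,::-1])
E
```

```text
clock 0.0
joints [ 1.0019  0.159   1.5982  0.      1.3862 -0.2101]
joint_velocities [-0.0009 -0.0004  0.0003  0.0002  0.0017 -0.0001]
tau [-1.40000e-03 -3.85566e+01 -3.22108e+01  6.98000e-02  3.78000e-02
 -2.00000e-04]
eef_pos [0.2016 0.5379 0.2276]
eef_rot [-3.1398e+00 -4.0000e-04  2.7828e+00]
ft_force [ 0.8108 -1.2973 -0.3074]
torque [-0.0162 -0.005  -0.0357]
grip_force 0.0
grip_width 0.0921
0.014
```

View pics/top0.png

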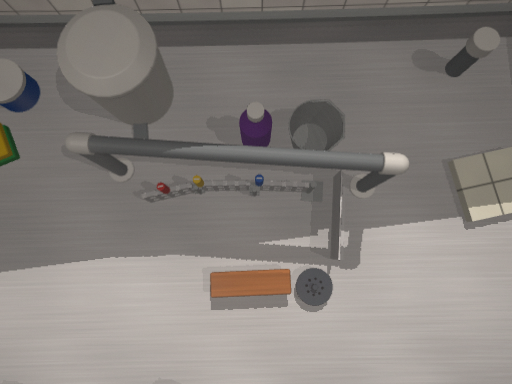

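View pics/side0.png

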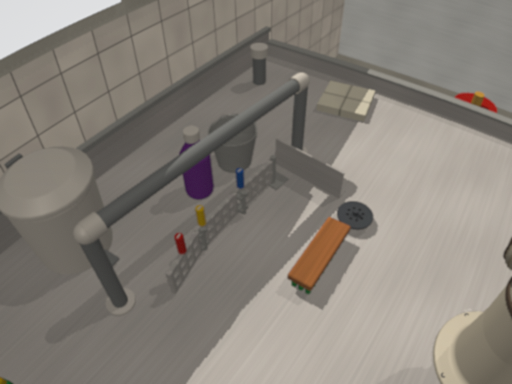

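```bash
cat > h.py <<'E'
import cv2,numpy as np
from station import ctrl
def norm(c,uv): return cv2.undistortPoints(np.array(uv,float).reshape(-1,1,2),c["mtx"],c["dist_coeffs"]).reshape(-1,2)
def plane(c,uv,z):
    d=np.c_[norm(c,uv),np.ones(len(np.reshape(uv,(-1,2))))]@c["R"]; o=-c["R"].T@c["t"]
    return o+d*((z-o[2])/d[:,2])[:,None]
def P(c): return np.c_[c["R"],c["t"]]
def tri(c1,u1,c2,u2):
    X=cv2.triangulatePoints(P(c1),P(c2),norm(c1,u1).T,norm(c2,u2).T); return (X[:3]/X[3]).T
def blobs(f,box=None):
    h=cv2.cvtColor(f,cv2.COLOR_RGB2HSV); H,S,V=[h[...,i].astype(int) for i in range(3)]
    out={}
    for n,m in dict(red=((H<6)|(H>172))&(S>150)&(V>60),yel=(H>18)&(H<32)&(S>140)&(V>80),blu=(H>105)&(H<122)&(S>120)&(V>50)).items():
        k,l,st,ce=cv2.connectedComponentsWithStats(m.astype(np.uint8))
        out[n]=[(np.round(ce[i],1),st[i,:5]) for i in range(1,k) if st[i,4]>12 and (box is None or (box[0]<ce[i][0]<box[2] and box[1]<ce[i][1]<box[3]))]
    return out
def proj(c,X): return cv2.projectPoints(np.array(X,float).reshape(-1,1,3),cv2.Rodrigues(c["R"])[0],c["t"],c["mtx"],c["dist_coeffs"])[0].reshape(-1,2)
E
python3 - <<'E'
from h import *
T=dict(np.load("top0.npz"));S=dict(np.load("side0.npz"))
bt=blobs(T["frame"],(120,150,320,220));bs=blobs(S["frame"],(140,150,270,270))
for n in bt:
    print(n,bt[n],bs[n]); print(tri(T,bt[n][0][0],S,bs[n][0][0]), plane(S,bs[n][0][0],.105))
print("cam",-T["R"].T@T["t"],-S["R"].T@S["t"])
I=np.hstack([cv2.resize(T["frame"][130:280,130:350],None,fx=3,fy=3,interpolation=2)]);cv2.imwrite("pics/t0z.png",I[...,::-1])
E
```

```text
red [(array([161.3, 186.8]), array([157, 183,   8,   8,  29], dtype=int32))] [(array([180.3, 243.9]), array([175, 234,  11,  19, 121], dtype=int32))]
[[0.58984731 0.15847992 0.10717523]] [[0.58879205 0.15666976 0.105     ]]
yel [(array([197.8, 181. ]), array([193, 176,  11,  10,  68], dtype=int32))] [(array([200.5, 216.2]), array([196, 206,  10,  20, 125], dtype=int32))]
[[0.60297809 0.08169802 0.10455484]] [[0.60214745 0.0817772  0.105     ]]
blu [(array([259.2, 175.7]), array([256, 175,   7,   3,  13], dtype=int32)), (array([258.3, 180.9]), array([255, 178,   8,   7,  36], dtype=int32))] [(array([239.8, 178.8]), array([237, 170,   6,  18,  89], dtype=int32))]
[[ 0.60968214 -0.05280981  0.09857773]] [[ 0.60139051 -0.04909443  0.105     ]]
cam [ 0.45135096 -0.04258532  0.86415996] [0.20053427 0.4461542  0.72445153]
```

View pics/t0z.png

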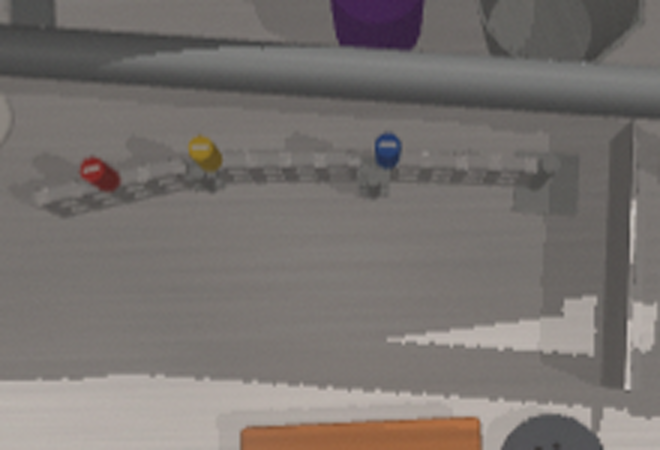

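Run:
```python
from h import *
from scipy.optimize import least_squares
T=dict(np.load("top0.npz"));S=dict(np.load("side0.npz"))
k=plane(T,[[160.7,185.7],[197,179],[259.3,177.3]],.13)[:,:2]
ks=plane(S,[[180.3,243.9],[200.5,216.2],[239.8,178.8]],.105)[:,:2]
post=plane(T,[312.7,183.3],.086)[0,:2]
pl=plane(T,[[341,170.7],[339,259.3]],.084)[:,:2]
pipe=plane(T,[[80,143.5],[397,163.5]],.225)[:,:2]
print(k,ks,post,pl,pipe,np.degrees(np.arctan2(*(pl[0]-pl[1])[::-1])),np.degrees(np.arctan2(-(pipe[0]-pipe[1])[0],(pipe[0]-pipe[1])[1])))
def rot(t): return np.array([[np.cos(t),-np.sin(t)],[np.sin(t),np.cos(t)]])
# leaf frame: along=+y, side=-x ; hinges offset unknowns handled: b hinge at (side8?)
for n,uv in dict(brush=[[211,273],[290,270],[291,294],[212,297]]).items(): print(n,plane(T,uv,.046)[:,:2])
print("str",plane(T,[314,287],.01),"bottle",plane(T,[255,112],.187),"pail",plane(T,[315,128],.105))
```

```text
[[ 0.59007082  0.1549558 ]
 [ 0.60265176  0.07949245]
 [ 0.60340884 -0.05058822]] [[ 0.58879205  0.15666976]
 [ 0.60214745  0.0817772 ]
 [ 0.60139051 -0.04909443]] [ 0.59641778 -0.16824908] [[ 0.62375163 -0.23228435]
 [ 0.43079188 -0.21690945]] [[ 0.65422231  0.27885745]
 [ 0.60353434 -0.29951763]] -4.555662036503 -5.008523995729565
brush [[ 0.40526321  0.06125616]
 [ 0.4083319  -0.1151891 ]
 [ 0.35649699 -0.11548096]
 [ 0.35342488  0.05907867]]
str [[ 0.36704808 -0.17229287  0.01      ]] bottle [[ 0.72340017 -0.0444284   0.187     ]] pail [[ 0.71623286 -0.17566512  0.105     ]]
```

send_rows:
  steps:
    - {"grip": 0.045, "xyz": [0, 0, 0], "rot": [0, 0, -5.2]}
    - {"grip": 0.045, "xyz": [0, 0, 0], "rot": [0, 0, -5.2]}
    - {"grip": 0.045, "xyz": [0, 0, 0], "rot": [0, 0, -5.2]}
    - {"grip": 0.045, "xyz": [0, 0, 0], "rot": [0, -6.67, 0]}
    - {"grip": 0.045, "xyz": [0, 0, 0], "rot": [0, -6.67, 0]}
    - {"grip": 0.045, "xyz": [0, 0, 0], "rot": [0, -6.67, 0]}
    - {"grip": 0.045, "xyz": [0, 0, 0], "rot": [0, -6.67, 0]}
    - {"grip": 0.045, "xyz": [0, 0, 0], "rot": [0, -6.67, 0]}
    - {"grip": 0.045, "xyz": [0, 0, 0], "rot": [0, -6.67, 0]}
    - {"grip": 0.045, "xyz": [0, 0, 0], "rot": [0, 0, 0]}

```text
clock: 0.93
eef_pos: [0.1987, 0.537, 0.2246]
eef_rot: [-3.132, 0.699, 3.065]
ft_force: [-0.1, -0.1, -0.3]
grip_width: 0.0451
grip_force: 0.0
```

```bash
cat >> h.py <<'E'
from scipy.spatial.transform import Rotation as Ro
def pose():
    s=ctrl.read_state(); return np.array(s["eef_pos"]),Ro.from_euler("xyz",s["eef_rot"]).as_matrix(),s
def go(tgt,n=1):
    p,R,s=pose(); d=R.T@(np.array(tgt)-p); print("at",np.round(p,4),"toolz",np.round(R[:,2],3),"tooly",np.round(R[:,1],3),"shift/row",np.round(d/n,4),"F",np.round(s["ft_force"],1),"w",np.round(s["grip_width"],4),"gf",np.round(s["grip_force"],1),"t",round(s["clock"],2),"j",np.round(s["joints"],2))
def arc(pin,start,a1,n,z=None):
    # world deltas of knob path about pin; from start point to vector angle a1 (direction=(-sin,cos)), in tool shifts
    p,R,s=pose(); v=np.array(start)-pin; r=np.hypot(*v); a0=np.arctan2(-v[0],v[1]); A=np.linspace(a0,a1,n+1)
    X=np.c_[pin[0]-r*np.sin(A),pin[1]+r*np.cos(A),np.zeros(n+1)]
    print("r",round(r,4),"a0",round(a0,3)); print(np.round(X[[0,n//2,n],:2],4)); print(np.round(np.diff(X,axis=0)@R,4).tolist())
E
python3 -c "
from h import *
go([.49,.156,.235],16)"
```

```text
at [0.1987 0.537  0.2246] toolz [ 0.641 -0.058 -0.765] tooly [ 0.082  0.997 -0.007] shift/row [-0.0157 -0.0222  0.0126] F [-0.1 -0.1 -0.3] w 0.0451 gf 0.0 t 0.93 j [ 1.35  0.18  1.73 -0.74  1.23  0.12]
```

send_rows:
  steps:
    - {"grip": 0.045, "xyz": [-0.021, -0.0296, 0.0168], "rot": [0, 0, 0]}
    - {"grip": 0.045, "xyz": [-0.021, -0.0296, 0.0168], "rot": [0, 0, 0]}
    - {"grip": 0.045, "xyz": [-0.021, -0.0296, 0.0168], "rot": [0, 0, 0]}
    - {"grip": 0.045, "xyz": [-0.021, -0.0296, 0.0168], "rot": [0, 0, 0]}
    - {"grip": 0.045, "xyz": [-0.021, -0.0296, 0.0168], "rot": [0, 0, 0]}
    - {"grip": 0.045, "xyz": [-0.021, -0.0296, 0.0168], "rot": [0, 0, 0]}
    - {"grip": 0.045, "xyz": [-0.021, -0.0296, 0.0168], "rot": [0, 0, 0]}
    - {"grip": 0.045, "xyz": [-0.021, -0.0296, 0.0168], "rot": [0, 0, 0]}
    - {"grip": 0.045, "xyz": [-0.021, -0.0296, 0.0168], "rot": [0, 0, 0]}
    - {"grip": 0.045, "xyz": [-0.021, -0.0296, 0.0168], "rot": [0, 0, 0]}
    - {"grip": 0.045, "xyz": [-0.021, -0.0296, 0.0168], "rot": [0, 0, 0]}
    - {"grip": 0.045, "xyz": [-0.021, -0.0296, 0.0168], "rot": [0, 0, 0]}

```text
clock: 1.93
eef_pos: [0.4942, 0.1542, 0.2378]
eef_rot: [3.139, 0.701, 3.052]
ft_force: [0.3, 0.3, -0.2]
grip_width: 0.0449
grip_force: 0.0
```

Run:
```python
from h import *
go([.593,.156,.106],6)
W=ctrl.capture("wrist"); cv2.imwrite("pics/w1.png",W["frame"][...,::-1])
b=blobs(W["frame"])
for n in b:
    print(n,[(x[0],x[1][4]) for x in b[n]], [plane(W,x[0],.108)[0] for x in b[n]])
```

```text
at [0.4942 0.1542 0.2378] toolz [ 0.643 -0.055 -0.764] tooly [0.088 0.996 0.002] shift/row [0.0017 0.0017 0.0274] F [ 0.3  0.3 -0.2] w 0.0449 gf 0.0 t 1.93 j [ 0.17 -0.46  2.27 -0.26  0.66 -1.16]
red [(array([258.9, 179.3]), np.int32(272))] [array([0.58819152, 0.15337496, 0.108     ])]
yel [(array([504.4, 184.1]), np.int32(474)), (array([201. , 189.7]), np.int32(316)), (array([159.5, 300.4]), np.int32(363)), (array([347.1, 299.9]), np.int32(367)), (array([448.6, 344.9]), np.int32(14)), (array([438.4, 346.9]), np.int32(16))] [array([0.6245543 , 0.45233727, 0.108     ]), array([0.60222493, 0.07920649, 0.108     ]), array([ 1.1045746 , -0.16749189,  0.108     ]), array([1.15019416, 0.36537043, 0.108     ]), array([2.20176865, 1.14631461, 0.108     ]), array([2.29525127, 1.13201787, 0.108     ])]
blu [(array([102.4, 195.3]), np.int32(451)), (array([452.8, 214.3]), np.int32(1309))] [array([ 0.60258279, -0.05061865,  0.108     ]), array([0.69246077, 0.42594535, 0.108     ])]
```

View pics/w1.png

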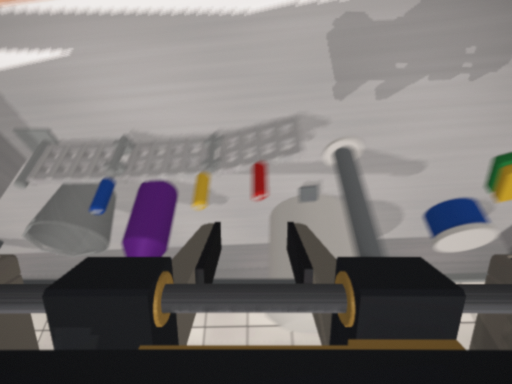

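send_rows:
  steps:
    - {"grip": 0.045, "xyz": [0.0016, 0.0013, 0.0273], "rot": [0, 0, 0]}
    - {"grip": 0.045, "xyz": [0.0016, 0.0013, 0.0273], "rot": [0, 0, 0]}
    - {"grip": 0.045, "xyz": [0.0016, 0.0013, 0.0273], "rot": [0, 0, 0]}
    - {"grip": 0.045, "xyz": [0.0016, 0.0013, 0.0273], "rot": [0, 0, 0]}
    - {"grip": 0.045, "xyz": [0.0016, 0.0013, 0.0273], "rot": [0, 0, 0]}
    - {"grip": 0.045, "xyz": [0.0016, 0.0013, 0.0273], "rot": [0, 0, 0]}
    - {"grip": 0.045, "xyz": [0, 0, 0], "rot": [0, 0, 0]}
    - {"grip": 0.01, "xyz": [0, 0, 0], "rot": [0, 0, 0]}
    - {"grip": 0.01, "xyz": [0, 0, 0], "rot": [0, 0, 0]}
    - {"grip": 0.01, "xyz": [0, 0, 0], "rot": [0, 0, 0]}
    - {"grip": 0.01, "xyz": [0, 0, 0], "rot": [0, 0, 0]}
    - {"grip": 0.01, "xyz": [0, 0, 0], "rot": [0, 0, 0]}

```text
clock: 2.98
eef_pos: [0.5916, 0.1563, 0.1069]
eef_rot: [3.14, 0.702, 3.055]
ft_force: [-1.0, 0.4, 1.8]
grip_width: 0.0173
grip_force: 30.0
```

Run:
```python
from h import *
go([.592,.1535,.106],1)
W=ctrl.capture("wrist"); cv2.imwrite("pics/w2.png",W["frame"][...,::-1])
arc(np.array([.595,.0895]),[.589,.154],3.06,16)
```

```text
at [0.5916 0.1563 0.1069] toolz [ 0.643 -0.055 -0.764] tooly [0.086 0.996 0.001] shift/row [ 0.     -0.0027  0.0011] F [-1.   0.4  1.8] w 0.0173 gf 30.0 t 2.98 j [ 0.13  0.05  2.14 -0.5   0.29 -0.92]
r 0.0648 a0 0.093
[[0.589  0.154 ]
 [0.5302 0.0891]
 [0.5897 0.0249]]
[[0.0088, -0.0032, -0.0075], [0.0082, -0.0053, -0.007], [0.0073, -0.0072, -0.0062], [0.0062, -0.0088, -0.0052], [0.0048, -0.0102, -0.0041], [0.0033, -0.0112, -0.0028], [0.0017, -0.0118, -0.0014], [0.0, -0.012, -0.0], [-0.0017, -0.0118, 0.0014], [-0.0033, -0.0112, 0.0028], [-0.0048, -0.0102, 0.0041], [-0.0062, -0.0089, 0.0052], [-0.0073, -0.0072, 0.0062], [-0.0082, -0.0053, 0.0069], [-0.0088, -0.0032, 0.0075], [-0.0091, -0.0011, 0.0077]]
```

send_rows:
  steps:
    - {"grip": 0.01, "xyz": [0.0088, -0.0032, -0.0075], "rot": [0, 0, 0]}
    - {"grip": 0.01, "xyz": [0.0082, -0.0053, -0.007], "rot": [0, 0, 0]}
    - {"grip": 0.01, "xyz": [0.0073, -0.0072, -0.0062], "rot": [0, 0, 0]}
    - {"grip": 0.01, "xyz": [0.0062, -0.0088, -0.0052], "rot": [0, 0, 0]}
    - {"grip": 0.01, "xyz": [0.0048, -0.0102, -0.0041], "rot": [0, 0, 0]}
    - {"grip": 0.01, "xyz": [0.0033, -0.0112, -0.0028], "rot": [0, 0, 0]}
    - {"grip": 0.01, "xyz": [0.0017, -0.0118, -0.0014], "rot": [0, 0, 0]}
    - {"grip": 0.01, "xyz": [0, -0.012, 0], "rot": [0, 0, 0]}

```text
clock: 3.7
eef_pos: [0.5328, 0.0912, 0.1067]
eef_rot: [3.141, 0.702, 3.056]
ft_force: [-1.8, 0.8, 3.8]
grip_width: 0.0171
grip_force: 30.0
```

Run:
```python
from h import *
go([.592,.1535,.106],1)
for n in ["top","wrist"]:
  T=ctrl.capture(n); b=blobs(T["frame"],(100,150,320,230))
  print(n,{k:[(x[0],x[1][4],plane(T,x[0],.11)[0,:2].round(4)) for x in b[k]] for k in b})
```

```text
at [0.5328 0.0912 0.1067] toolz [ 0.644 -0.055 -0.763] tooly [0.085 0.996 0.   ] shift/row [-0.0405  0.0671  0.0353] F [-1.8  0.8  3.8] w 0.0171 gf 30.0 t 3.7 j [-0.04 -0.18  2.36 -0.12  0.26 -1.41]
top {'red': [(array([190.8, 213.5]), np.int32(44), array([0.5327, 0.0956]))], 'yel': [(array([198.1, 180.6]), np.int32(65), array([0.6032, 0.0804]))], 'blu': [(array([259.2, 175.7]), np.int32(13), array([ 0.6111, -0.0507])), (array([258.2, 180.9]), np.int32(35), array([ 0.5997, -0.0483]))]}
wrist {'red': [], 'yel': [], 'blu': []}
```

send_rows:
  steps:
    - {"grip": 0.01, "xyz": [-0.0017, -0.0118, 0.0014], "rot": [0, 0, 0]}
    - {"grip": 0.01, "xyz": [-0.0033, -0.0112, 0.0028], "rot": [0, 0, 0]}
    - {"grip": 0.01, "xyz": [-0.0048, -0.0102, 0.0041], "rot": [0, 0, 0]}
    - {"grip": 0.01, "xyz": [-0.0062, -0.0089, 0.0052], "rot": [0, 0, 0]}
    - {"grip": 0.01, "xyz": [-0.0073, -0.0072, 0.0062], "rot": [0, 0, 0]}
    - {"grip": 0.01, "xyz": [-0.0082, -0.0053, 0.0069], "rot": [0, 0, 0]}
    - {"grip": 0.01, "xyz": [-0.0088, -0.0032, 0.0075], "rot": [0, 0, 0]}
    - {"grip": 0.01, "xyz": [-0.0091, -0.0011, 0.0077], "rot": [0, 0, 0]}
    - {"grip": 0.01, "xyz": [-0.0023, 0, 0.0019], "rot": [0, 0, 0]}
    - {"grip": 0.01, "xyz": [0, 0, 0], "rot": [0, 0, 0]}

```text
clock: 4.63
eef_pos: [0.5967, 0.0261, 0.1068]
eef_rot: [-3.14, 0.703, 3.055]
ft_force: [-1.3, -3.9, 5.7]
grip_width: 0.0172
grip_force: 30.0
```

```bash
cat > see.py <<'E'
from h import *
import sys
go([.592,.1535,.106],1)
B={}
C={n:ctrl.capture(n) for n in ["top","side"]}
for n,bx in dict(top=(100,150,380,300),side=(140,150,420,300)).items():
  b=blobs(C[n]["frame"],bx)
  for k in b:
    for x in b[k]: print(n,k,x[0],x[1][4],plane(C[n],x[0],.107)[0,:2].round(4))
if len(sys.argv)>1:
  cv2.imwrite(f"pics/{sys.argv[1]}.png",np.hstack([cv2.resize(C["top"]["frame"][140:290,140:360],(400,273)),cv2.resize(C["side"]["frame"][120:270,140:360],(400,273))])[...,::-1])
E
python3 see.py s1
```

```text
at [0.5967 0.0261 0.1068] toolz [ 0.644 -0.057 -0.763] tooly [ 0.087  0.996 -0.001] shift/row [ 0.0125  0.1265 -0.0097] F [-1.3 -3.9  5.7] w 0.0172 gf 30.0 t 4.63 j [-0.19 -0.03  2.22  0.27  0.26 -1.92]
top red [223.  183.9] 43 [0.5954 0.0274]
top yel [199.  175.1] 67 [0.6159 0.079 ]
top blu [258.8 180. ] 50 [ 0.6023 -0.0496]
side yel [226.9 192. ] 15 [ 5.987e-01 -1.000e-04]
side yel [235.8 203.7] 20 [0.5631 0.0157]
side yel [196.1 214.3] 94 [0.6114 0.0842]
```

View pics/s1.png

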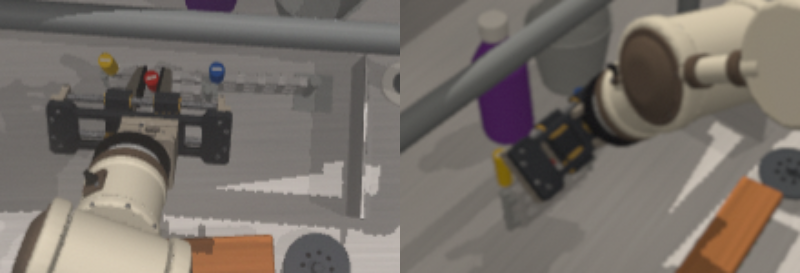

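send_rows:
  steps:
    - {"grip": 0.036, "xyz": [0, 0, 0], "rot": [0, 0, 0]}
    - {"grip": 0.036, "xyz": [0, 0, 0], "rot": [0, 0, 0]}
    - {"grip": 0.036, "xyz": [0, 0, -0.024], "rot": [0, 0, 0]}
    - {"grip": 0.036, "xyz": [0, 0, -0.024], "rot": [0, 0, 0]}
    - {"grip": 0.036, "xyz": [0, 0, -0.024], "rot": [0, 0, 0]}
    - {"grip": 0.036, "xyz": [-0.0062, 0.0273, 0.0052], "rot": [0, 0, 0]}
    - {"grip": 0.036, "xyz": [-0.0062, 0.0273, 0.0052], "rot": [0, 0, 0]}
    - {"grip": 0.036, "xyz": [0, 0, 0], "rot": [0, 0, 0]}

```text
clock: 5.4
eef_pos: [0.5696, 0.0869, 0.1608]
eef_rot: [3.14, 0.7, 3.057]
ft_force: [-0.3, 0.6, 0.3]
grip_width: 0.0362
grip_force: 0.0
```

Run:
```python
from h import *
go([.6177,.0792,.1065],3)
W=ctrl.capture("wrist"); b=blobs(W["frame"],(0,100,512,260))
for n in b:
    for x in b[n]: print(n,x[0],x[1],plane(W,x[0],.108)[0])
T=ctrl.capture("top"); b=blobs(T["frame"],(100,150,380,300))
for n in b:
    for x in b[n]: print(n,x[0],x[1][4],plane(T,x[0],.108)[0])
```

```text
at [0.5696 0.0869 0.1608] toolz [ 0.642 -0.053 -0.765] tooly [0.084 0.996 0.001] shift/row [-0.0007 -0.0012  0.0243] F [-0.3  0.6  0.3] w 0.0362 gf 0.0 t 5.4 j [-0.05 -0.19  2.24 -0.06  0.4  -1.48]
red [183.3 200. ] [ 169  173   28   56 1058] [0.59137367 0.02760792 0.108     ]
yel [248.8 210.6] [239 185  20  51 893] [0.61210446 0.07992835 0.108     ]
blu [102.2 210. ] [  83  184   37   54 1120] [ 0.60020606 -0.04712272  0.108     ]
blu [506.6 233.6] [499 220  13  33 258] [0.67654089 0.33355399 0.108     ]
red [223.7 184.6] 47 [0.59369539 0.02584043 0.108     ]
yel [199.  175.1] 67 [0.61565204 0.07887141 0.108     ]
blu [258.6 179.8] 47 [ 0.60252732 -0.04920222  0.108     ]
```

send_rows:
  steps:
    - {"grip": 0.036, "xyz": [-0.0005, -0.001, 0.0242], "rot": [0, 0, 0]}
    - {"grip": 0.036, "xyz": [-0.0005, -0.001, 0.0242], "rot": [0, 0, 0]}
    - {"grip": 0.036, "xyz": [-0.0005, -0.001, 0.0242], "rot": [0, 0, 0]}
    - {"grip": 0.036, "xyz": [0, 0, 0], "rot": [0, 0, 0]}
    - {"grip": 0.01, "xyz": [0, 0, 0], "rot": [0, 0, 0]}
    - {"grip": 0.01, "xyz": [0, 0, 0], "rot": [0, 0, 0]}
    - {"grip": 0.01, "xyz": [0, 0, 0], "rot": [0, 0, 0]}
    - {"grip": 0.01, "xyz": [0, 0, 0], "rot": [0, 0, 0]}

```text
clock: 6.17
eef_pos: [0.6162, 0.0782, 0.1062]
eef_rot: [3.139, 0.7, 3.055]
ft_force: [5.3, 11.2, -5.9]
grip_width: 0.0172
grip_force: 30.0
```

Run:
```python
from h import *
go([.6177,.0792,.1065],1)
arc(np.array([.587,-.0393]),[.614,.0797],2.99,30)
```

```text
at [0.6162 0.0782 0.1062] toolz [ 0.642 -0.053 -0.765] tooly [0.085 0.996 0.002] shift/row [-0.0013  0.0011  0.0007] F [ 5.3 11.2 -5.9] w 0.0172 gf 30.0 t 6.17 j [-0.06  0.05  2.15 -0.06  0.25 -1.49]
r 0.122 a0 -0.223
[[ 0.614   0.0797]
 [ 0.4671 -0.0166]
 [ 0.5686 -0.1599]]
[[0.01, 0.0011, -0.0084], [0.01, -0.0003, -0.0084], [0.0099, -0.0017, -0.0083], [0.0097, -0.0031, -0.0082], [0.0094, -0.0044, -0.0079], [0.009, -0.0057, -0.0076], [0.0085, -0.0069, -0.0071], [0.0079, -0.0081, -0.0066], [0.0071, -0.0091, -0.006], [0.0064, -0.0101, -0.0054], [0.0055, -0.0109, -0.0047], [0.0046, -0.0116, -0.0039], [0.0036, -0.0122, -0.0031], [0.0026, -0.0126, -0.0022], [0.0015, -0.0129, -0.0013], [0.0005, -0.013, -0.0004], [-0.0006, -0.013, 0.0005], [-0.0017, -0.0129, 0.0014], [-0.0027, -0.0126, 0.0022], [-0.0037, -0.0121, 0.0031], [-0.0047, -0.0115, 0.0039], [-0.0056, -0.0108, 0.0047], [-0.0065, -0.01, 0.0054], [-0.0072, -0.009, 0.0061], [-0.0079, -0.008, 0.0067], [-0.0085, -0.0068, 0.0072], [-0.009, -0.0056, 0.0076], [-0.0094, -0.0043, 0.0079], [-0.0097, -0.0029, 0.0082], [-0.0099, -0.0016, 0.0083]]
```

send_rows:
  steps:
    - {"grip": 0.01, "xyz": [0.01, 0.002, -0.0084], "rot": [0, 0, 0]}
    - {"grip": 0.01, "xyz": [0.01, 0.0002, -0.0084], "rot": [0, 0, 0]}
    - {"grip": 0.01, "xyz": [0.0099, -0.0017, -0.0083], "rot": [0, 0, 0]}
    - {"grip": 0.01, "xyz": [0.0097, -0.0031, -0.0082], "rot": [0, 0, 0]}
    - {"grip": 0.01, "xyz": [0.0094, -0.0044, -0.0079], "rot": [0, 0, 0]}
    - {"grip": 0.01, "xyz": [0.009, -0.0057, -0.0076], "rot": [0, 0, 0]}
    - {"grip": 0.01, "xyz": [0.0085, -0.0069, -0.0071], "rot": [0, 0, 0]}
    - {"grip": 0.01, "xyz": [0.0079, -0.0081, -0.0066], "rot": [0, 0, 0]}
    - {"grip": 0.01, "xyz": [0.0071, -0.0091, -0.006], "rot": [0, 0, 0]}
    - {"grip": 0.01, "xyz": [0.0064, -0.0101, -0.0054], "rot": [0, 0, 0]}

```text
clock: 7.0
eef_pos: [0.4969, 0.0407, 0.1056]
eef_rot: [3.14, 0.699, 3.057]
ft_force: [0.4, 3.6, -0.6]
grip_width: 0.0174
grip_force: 30.0
```

```bash
python3 see.py
```

```text
at [0.4969 0.0407 0.1056] toolz [ 0.641 -0.053 -0.766] tooly [0.084 0.996 0.001] shift/row [-0.0655  0.1204  0.0547] F [ 0.4  3.6 -0.6] w 0.0174 gf 30.0 t 7.0 j [-0.22 -0.35  2.49  0.27  0.32 -1.93]
top red [236.8 211.9] 37 [ 0.5344 -0.0014]
top yel [215.3 229.1] 52 [0.499  0.0443]
top blu [258.7 179.8] 46 [ 0.6027 -0.0494]
side red [253.3 205.2] 97 [ 0.5311 -0.0013]
side yel [254.7 218.4] 27 [0.5084 0.0258]
side yel [278.2 233.6] 25 [0.4493 0.0313]
side blu [239.6 178.5] 98 [ 0.601 -0.048]
```

send_rows:
  steps:
    - {"grip": 0.01, "xyz": [0.0055, -0.0109, -0.0047], "rot": [0, 0, 0]}
    - {"grip": 0.01, "xyz": [0.0046, -0.0116, -0.0039], "rot": [0, 0, 0]}
    - {"grip": 0.01, "xyz": [0.0036, -0.0122, -0.0031], "rot": [0, 0, 0]}
    - {"grip": 0.01, "xyz": [0.0026, -0.0126, -0.0022], "rot": [0, 0, 0]}
    - {"grip": 0.01, "xyz": [0.0015, -0.0129, -0.0013], "rot": [0, 0, 0]}
    - {"grip": 0.01, "xyz": [0.0005, -0.013, -0.0004], "rot": [0, 0, 0]}
    - {"grip": 0.01, "xyz": [-0.0006, -0.013, 0.0005], "rot": [0, 0, 0]}
    - {"grip": 0.01, "xyz": [-0.0017, -0.0129, 0.0014], "rot": [0, 0, 0]}
    - {"grip": 0.01, "xyz": [-0.0027, -0.0126, 0.0022], "rot": [0, 0, 0]}
    - {"grip": 0.01, "xyz": [-0.0037, -0.0121, 0.0031], "rot": [0, 0, 0]}
    - {"grip": 0.01, "xyz": [-0.0047, -0.0115, 0.0039], "rot": [0, 0, 0]}
    - {"grip": 0.01, "xyz": [-0.0056, -0.0108, 0.0047], "rot": [0, 0, 0]}

```text
clock: 8.1
eef_pos: [0.4862, -0.1051, 0.1056]
eef_rot: [3.139, 0.698, 3.055]
ft_force: [5.9, 7.0, -3.4]
grip_width: 0.0173
grip_force: 30.0
```

```bash
python3 see.py s2
```

```text
at [ 0.4862 -0.1051  0.1056] toolz [ 0.641 -0.053 -0.766] tooly [0.085 0.996 0.002] shift/row [-0.0638  0.2666  0.0538] F [ 5.9  7.  -3.4] w 0.0173 gf 30.0 t 8.1 j [-0.71 -0.36  2.49  0.79  0.56 -2.78]
top red [273.1 210.9] 26 [ 0.5349 -0.0784]
top yel [286.  233.8] 52 [ 0.486  -0.1041]
top blu [258.7 179.8] 49 [ 0.6027 -0.0494]
side red [272.4 181.9] 94 [ 0.5364 -0.0797]
side yel [296.9 176.2] 14 [ 0.5021 -0.1249]
side yel [324.1 185. ] 20 [ 0.4399 -0.1348]
side blu [239.8 178.8] 88 [ 0.6001 -0.0475]
```

View pics/s2.png

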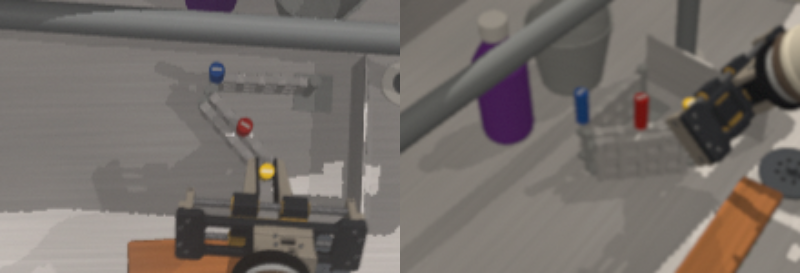

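send_rows:
  steps:
    - {"grip": 0.01, "xyz": [0, 0, 0], "rot": [3.2, 0, 3.8]}
    - {"grip": 0.01, "xyz": [0, 0, 0], "rot": [3.2, 0, 3.8]}
    - {"grip": 0.01, "xyz": [0, 0, 0], "rot": [3.2, 0, 3.8]}
    - {"grip": 0.01, "xyz": [0, 0, 0], "rot": [3.2, 0, 3.8]}
    - {"grip": 0.01, "xyz": [0, 0, 0], "rot": [0, 0, 0]}

```text
clock: 8.62
eef_pos: [0.4858, -0.1056, 0.1056]
eef_rot: [-3.139, 0.692, 2.794]
ft_force: [4.0, 0.4, -2.0]
grip_width: 0.0174
grip_force: 30.0
```

Run:
```python
from h import *
go([.6177,.0792,.1065],1)
p,R,s=pose(); k=p-.005*R[:,2]; print(k)
arc(np.array([.587,-.0393]),k[:2],3.0,10)
```

```text
at [ 0.4858 -0.1056  0.1056] toolz [ 0.599 -0.219 -0.77 ] tooly [ 0.342  0.94  -0.002] shift/row [-0.0476  0.2188  0.0378] F [ 4.   0.4 -2. ] w 0.0174 gf 30.0 t 8.62 j [-0.53 -0.36  2.49  0.35  0.35 -2.04]
[ 0.4828204  -0.10454494  0.10945179]
r 0.1229 a0 2.13
[[ 0.4828 -0.1045]
 [ 0.52   -0.1424]
 [ 0.5697 -0.161 ]]
[[-0.0067, -0.0062, 0.0056], [-0.0071, -0.0054, 0.0059], [-0.0074, -0.0046, 0.0062], [-0.0077, -0.0037, 0.0064], [-0.0079, -0.0029, 0.0066], [-0.0081, -0.002, 0.0067], [-0.0082, -0.001, 0.0068], [-0.0082, -0.0001, 0.0068], [-0.0082, 0.0008, 0.0068], [-0.0081, 0.0017, 0.0067]]
```

send_rows:
  steps:
    - {"grip": 0.01, "xyz": [-0.0067, -0.0062, 0.0056], "rot": [0, 0, 0]}
    - {"grip": 0.01, "xyz": [-0.0071, -0.0054, 0.0059], "rot": [0, 0, 0]}
    - {"grip": 0.01, "xyz": [-0.0074, -0.0046, 0.0062], "rot": [0, 0, 0]}
    - {"grip": 0.01, "xyz": [-0.0077, -0.0037, 0.0064], "rot": [0, 0, 0]}
    - {"grip": 0.01, "xyz": [-0.0079, -0.0029, 0.0066], "rot": [0, 0, 0]}
    - {"grip": 0.01, "xyz": [-0.0081, -0.002, 0.0067], "rot": [0, 0, 0]}
    - {"grip": 0.01, "xyz": [-0.0082, -0.001, 0.0068], "rot": [0, 0, 0]}
    - {"grip": 0.01, "xyz": [-0.0082, 0, 0.0068], "rot": [0, 0, 0]}
    - {"grip": 0.01, "xyz": [-0.0082, 0.0008, 0.0068], "rot": [0, 0, 0]}
    - {"grip": 0.01, "xyz": [-0.0081, 0.0017, 0.0067], "rot": [0, 0, 0]}
    - {"grip": 0.01, "xyz": [0, 0, 0], "rot": [0, 0, 0]}
    - {"grip": 0.01, "xyz": [0, 0, 0], "rot": [0, 0, 0]}

```text
clock: 9.62
eef_pos: [0.571, -0.1606, 0.1036]
eef_rot: [-3.141, 0.686, 2.798]
ft_force: [-17.5, 10.1, 15.6]
grip_width: 0.0177
grip_force: 30.0
```

```bash
python3 see.py s3
```

```text
at [ 0.571  -0.1606  0.1036] toolz [ 0.596 -0.215 -0.774] tooly [ 0.338  0.941 -0.001] shift/row [ 0.0652  0.3028 -0.0568] F [-17.5  10.1  15.6] w 0.0177 gf 30.0 t 9.62 j [-0.54 -0.04  2.23  0.44  0.3  -2.15]
top red [283.9 188.5] 51 [ 0.5826 -0.1029]
top yel [310.6 196.2] 58 [ 0.5647 -0.1591]
top blu [258.6 181.6] 39 [ 0.5988 -0.0491]
side red [260.7 170.5] 58 [ 0.5777 -0.0949]
side blu [239.9 178.9] 84 [ 0.5997 -0.0474]
```

View pics/s3.png

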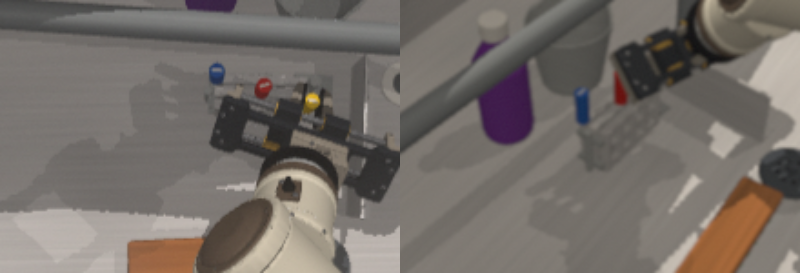

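send_rows:
  steps:
    - {"grip": 0.036, "xyz": [0, 0, 0], "rot": [0, 0, 0]}
    - {"grip": 0.036, "xyz": [0, 0, 0], "rot": [0, 0, 0]}
    - {"grip": 0.036, "xyz": [0, 0, -0.024], "rot": [0, 0, 0]}
    - {"grip": 0.036, "xyz": [0, 0, -0.024], "rot": [0, 0, 0]}
    - {"grip": 0.036, "xyz": [0, 0, -0.024], "rot": [0, 0, 0]}
    - {"grip": 0.036, "xyz": [0.0006, 0.0288, -0.0012], "rot": [0, 0, 0]}
    - {"grip": 0.036, "xyz": [0.0006, 0.0288, -0.0012], "rot": [0, 0, 0]}
    - {"grip": 0.036, "xyz": [0.0006, 0.0288, -0.0012], "rot": [0, 0, 0]}
    - {"grip": 0.036, "xyz": [0.0006, 0.0288, -0.0012], "rot": [0, 0, 0]}
    - {"grip": 0.036, "xyz": [0, 0, 0], "rot": [0, 0, 0]}

```text
clock: 10.55
eef_pos: [0.5644, -0.0331, 0.1621]
eef_rot: [-3.14, 0.691, 2.799]
ft_force: [0.1, -0.1, -0.5]
grip_width: 0.036
grip_force: 0.0
```

Run:
```python
from h import *
go([.6055,-.0506,.106],3)
for n,bx in dict(wrist=(0,100,512,260),top=(100,150,380,300),side=(140,150,420,300)).items():
  T=ctrl.capture(n); b=blobs(T["frame"],bx)
  for k in b:
    for x in b[k]: print(n,k,x[0],x[1],plane(T,x[0],.108)[0])
```

```text
at [ 0.5644 -0.0331  0.1621] toolz [ 0.6   -0.215 -0.771] tooly [ 0.337  0.942 -0.001] shift/row [ 0.0005 -0.0009  0.0239] F [ 0.1 -0.1 -0.5] w 0.036 gf 0.0 t 10.55 j [-0.23 -0.21  2.25 -0.17  0.42 -1.33]
wrist red [184.6 207.5] [171 181  27  54 968] [ 0.58104542 -0.10184852  0.108     ]
wrist yel [119.4 206.7] [ 101  181   36   54 1078] [ 0.56109669 -0.15418452  0.108     ]
wrist blu [249.9 206.3] [240 181  21  51 890] [ 0.59830609 -0.04781994  0.108     ]
top red [284.  188.5] [280 183   9  11  48] [ 0.58238454 -0.10303967  0.108     ]
top yel [310.  196.6] [305 191  11  11  67] [ 0.56368894 -0.15767889  0.108     ]
top blu [258.4 181.6] [255 178   8   8  38] [ 0.59860437 -0.04868563  0.108     ]
side yel [256.4 173. ] [251 170  12   7  21] [ 0.58026997 -0.08208036  0.108     ]
```

send_rows:
  steps:
    - {"grip": 0.036, "xyz": [0.0014, -0.001, 0.023], "rot": [0, 0, 0]}
    - {"grip": 0.036, "xyz": [0.0014, -0.001, 0.023], "rot": [0, 0, 0]}
    - {"grip": 0.036, "xyz": [0.0014, -0.001, 0.023], "rot": [0, 0, 0]}
    - {"grip": 0.036, "xyz": [0, 0, 0], "rot": [0, 0, 0]}
    - {"grip": 0.01, "xyz": [0, 0, 0], "rot": [0, 0, 0]}
    - {"grip": 0.01, "xyz": [0, 0, 0], "rot": [0, 0, 0]}
    - {"grip": 0.01, "xyz": [0, 0, 0], "rot": [0, 0, 0]}
    - {"grip": 0.01, "xyz": [0, 0, 0], "rot": [0, 0, 0]}

```text
clock: 11.37
eef_pos: [0.5996, -0.0501, 0.1046]
eef_rot: [3.139, 0.688, 2.795]
ft_force: [11.8, 22.5, -10.9]
grip_width: 0.0173
grip_force: 29.9
```

Run:
```python
from h import *
go([.6055,-.0506,.106],1)
p,R,s=pose(); k=p-.005*R[:,2]; print(k)
arc(np.array([.596,-.1695]),k[:2],1.53,24)
```

```text
at [ 0.5996 -0.0501  0.1046] toolz [ 0.598 -0.213 -0.772] tooly [0.338 0.941 0.002] shift/row [-0.0053  0.0015  0.0026] F [ 11.8  22.5 -10.9] w 0.0173 gf 29.9 t 11.37 j [-0.26  0.01  2.18 -0.21  0.27 -1.3 ]
[ 0.59658911 -0.04902232  0.10848888]
r 0.1205 a0 -0.005
[[ 0.5966 -0.049 ]
 [ 0.5128 -0.0824]
 [ 0.4756 -0.1646]]
[[0.0055, -0.0028, -0.0046], [0.0054, -0.0033, -0.0044], [0.0052, -0.0037, -0.0043], [0.005, -0.0041, -0.0041], [0.0048, -0.0045, -0.004], [0.0046, -0.0049, -0.0038], [0.0043, -0.0053, -0.0036], [0.0041, -0.0056, -0.0033], [0.0038, -0.006, -0.0031], [0.0035, -0.0063, -0.0029], [0.0031, -0.0065, -0.0026], [0.0028, -0.0068, -0.0023], [0.0025, -0.007, -0.0021], [0.0021, -0.0072, -0.0018], [0.0018, -0.0074, -0.0015], [0.0014, -0.0075, -0.0012], [0.001, -0.0076, -0.0009], [0.0007, -0.0077, -0.0006], [0.0003, -0.0077, -0.0002], [-0.0001, -0.0077, 0.0001], [-0.0005, -0.0077, 0.0004], [-0.0009, -0.0076, 0.0007], [-0.0012, -0.0075, 0.001], [-0.0016, -0.0074, 0.0013]]
```

send_rows:
  steps:
    - {"grip": 0.01, "xyz": [0.0055, -0.0016, -0.0046], "rot": [0, 0, 0]}
    - {"grip": 0.01, "xyz": [0.0054, -0.0021, -0.0044], "rot": [0, 0, 0]}
    - {"grip": 0.01, "xyz": [0.0052, -0.0037, -0.0043], "rot": [0, 0, 0]}
    - {"grip": 0.01, "xyz": [0.005, -0.0041, -0.0041], "rot": [0, 0, 0]}
    - {"grip": 0.01, "xyz": [0.0048, -0.0045, -0.004], "rot": [0, 0, 0]}
    - {"grip": 0.01, "xyz": [0.0046, -0.0049, -0.0038], "rot": [0, 0, 0]}
    - {"grip": 0.01, "xyz": [0.0043, -0.0053, -0.0036], "rot": [0, 0, 0]}
    - {"grip": 0.01, "xyz": [0.0041, -0.0056, -0.0033], "rot": [0, 0, 0]}

```text
clock: 12.03
eef_pos: [0.54, -0.0627, 0.1043]
eef_rot: [3.14, 0.685, 2.796]
ft_force: [-0.8, 25.4, 2.8]
grip_width: 0.0175
grip_force: 30.0
```

```bash
python3 see.py
```

```text
at [ 0.54   -0.0627  0.1043] toolz [ 0.596 -0.213 -0.774] tooly [0.338 0.941 0.001] shift/row [ 0.0178  0.2211 -0.0163] F [-0.8 25.4  2.8] w 0.0175 gf 30.0 t 12.03 j [-0.34 -0.16  2.34 -0.02  0.28 -1.55]
top red [291.3 202.2] 49 [ 0.5527 -0.1176]
top yel [317.9 197.1] 69 [ 0.5624 -0.1745]
top blu [265.  207.6] 39 [ 0.5423 -0.0615]
side red [276.6 163.6] 25 [ 0.5611 -0.134 ]
side yel [285.4 151.6] 85 [ 0.5669 -0.1806]
side yel [271.2 177.2] 24 [ 0.5466 -0.0903]
side yel [278.  190.4] 16 [ 0.5126 -0.0651]
```

Run:
```python
from h import *
p,R,s=pose(); k=p-.005*R[:,2]; print(k)
arc(np.array([.5955,-.167]),k[:2],1.53,14)
```

```text
[ 0.53644159 -0.06194331  0.10804245]
r 0.1205 a0 0.512
[[ 0.5364 -0.0619]
 [ 0.4927 -0.104 ]
 [ 0.4751 -0.1621]]
[[0.0042, -0.0068, -0.0035], [0.0039, -0.0072, -0.0032], [0.0034, -0.0076, -0.0028], [0.003, -0.0079, -0.0025], [0.0026, -0.0081, -0.0021], [0.0021, -0.0083, -0.0017], [0.0016, -0.0085, -0.0013], [0.0011, -0.0086, -0.0009], [0.0006, -0.0087, -0.0005], [0.0001, -0.0088, -0.0001], [-0.0003, -0.0087, 0.0003], [-0.0008, -0.0087, 0.0007], [-0.0013, -0.0086, 0.0011], [-0.0018, -0.0084, 0.0015]]
```

send_rows:
  steps:
    - {"grip": 0.01, "xyz": [0.0053, -0.0054, -0.0044], "rot": [0, 0, 0]}
    - {"grip": 0.01, "xyz": [0.0039, -0.0072, -0.0032], "rot": [0, 0, 0]}
    - {"grip": 0.01, "xyz": [0.0034, -0.0076, -0.0028], "rot": [0, 0, 0]}
    - {"grip": 0.01, "xyz": [0.003, -0.0079, -0.0025], "rot": [0, 0, 0]}
    - {"grip": 0.01, "xyz": [0.0026, -0.0081, -0.0021], "rot": [0, 0, 0]}
    - {"grip": 0.01, "xyz": [0.0021, -0.0083, -0.0017], "rot": [0, 0, 0]}
    - {"grip": 0.01, "xyz": [0.0016, -0.0085, -0.0013], "rot": [0, 0, 0]}
    - {"grip": 0.01, "xyz": [0.0011, -0.0086, -0.0009], "rot": [0, 0, 0]}

```text
clock: 12.8
eef_pos: [0.4908, -0.1096, 0.1038]
eef_rot: [3.137, 0.681, 2.797]
ft_force: [-20.3, 25.2, 20.0]
grip_width: 0.0175
grip_force: 30.0
```

```bash
python3 see.py s4
```

```text
at [ 0.4908 -0.1096  0.1038] toolz [ 0.594 -0.208 -0.777] tooly [0.335 0.942 0.004] shift/row [-0.0064  0.2818  0.0037] F [-20.3  25.2  20. ] w 0.0175 gf 30.0 t 12.8 j [-0.54 -0.33  2.47  0.38  0.35 -2.08]
top red [306.6 211.7] 42 [ 0.5317 -0.1492]
top yel [325.8 193.1] 70 [ 0.5707 -0.1917]
top blu [288.2 230.8] 42 [ 0.4922 -0.1089]
side red [292.1 164.5] 74 [ 0.5306 -0.1513]
side yel [306.9 173.1] 17 [ 0.489  -0.1459]
side yel [313.  186.2] 14 [ 0.4578 -0.118 ]
```

View pics/s4.png

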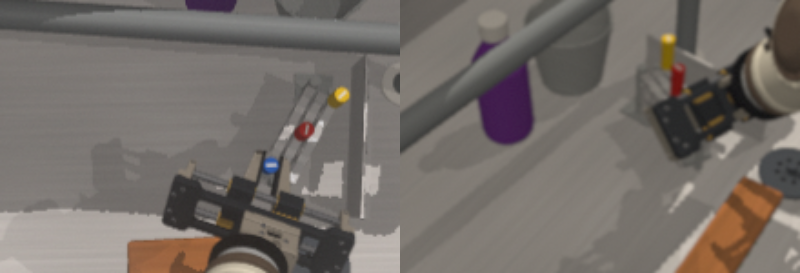

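Run:
```python
from h import *
p,R,s=pose(); k=p-.005*R[:,2]; print(k)
arc(np.array([.592,-.169]),k[:2],1.53,7)
```

```text
[ 0.48743375 -0.10933504  0.10760658]
r 0.1204 a0 1.052
[[ 0.4874 -0.1093]
 [ 0.4775 -0.1318]
 [ 0.4717 -0.1641]]
[[0.0009, -0.0081, -0.0007], [0.0005, -0.0082, -0.0004], [0.0, -0.0082, -0.0], [-0.0004, -0.0082, 0.0003], [-0.0009, -0.0081, 0.0007], [-0.0013, -0.0081, 0.001], [-0.0017, -0.0079, 0.0014]]
```

send_rows:
  steps:
    - {"grip": 0.01, "xyz": [0.0024, -0.0077, -0.0019], "rot": [0, 0, 0]}
    - {"grip": 0.01, "xyz": [0.0012, -0.0082, -0.001], "rot": [0, 0, 0]}
    - {"grip": 0.01, "xyz": [0, -0.0082, 0], "rot": [0, 0, 0]}
    - {"grip": 0.01, "xyz": [-0.0004, -0.0082, 0.0003], "rot": [0, 0, 0]}
    - {"grip": 0.01, "xyz": [-0.0009, -0.0081, 0.0007], "rot": [0, 0, 0]}
    - {"grip": 0.01, "xyz": [-0.0013, -0.0081, 0.001], "rot": [0, 0, 0]}

```text
clock: 13.4
eef_pos: [0.4743, -0.1562, 0.1042]
eef_rot: [3.137, 0.685, 2.795]
ft_force: [17.4, 9.6, -13.5]
grip_width: 0.0176
grip_force: 30.0
```

```bash
python3 see.py
```

```text
at [ 0.4743 -0.1562  0.1042] toolz [ 0.597 -0.211 -0.774] tooly [0.337 0.941 0.004] shift/row [-0.0054  0.3313  0.0035] F [ 17.4   9.6 -13.5] w 0.0176 gf 30.0 t 13.4 j [-0.71 -0.35  2.49  0.59  0.42 -2.41]
top red [318.7 213. ] 30 [ 0.5284 -0.1746]
top yel [329.3 188.2] 74 [ 0.5811 -0.1997]
top blu [311.7 237.9] 48 [ 0.4764 -0.1575]
side red [299.1 158.2] 78 [ 0.5287 -0.1788]
side yel [325.5 163. ] 20 [ 0.4709 -0.1988]
```

send_rows:
  steps:
    - {"grip": 0.01, "xyz": [-0.0018, -0.0034, 0.0015], "rot": [0, 0, 0]}
    - {"grip": 0.01, "xyz": [-0.0018, -0.0034, 0.0015], "rot": [0, 0, 0]}
    - {"grip": 0.01, "xyz": [0, 0, 0], "rot": [0, 0, 0]}
    - {"grip": 0.01, "xyz": [0, 0, 0], "rot": [0, 0, 0]}

```text
clock: 13.83
eef_pos: [0.4763, -0.1603, 0.1036]
eef_rot: [3.13, 0.681, 2.796]
ft_force: [-8.4, 28.0, 15.9]
grip_width: 0.0174
grip_force: 30.0
```

```bash
python3 see.py s5
```

```text
at [ 0.4763 -0.1603  0.1036] toolz [ 0.596 -0.202 -0.777] tooly [0.332 0.943 0.009] shift/row [-0.0035  0.3344  0.0037] F [-8.4 28.  15.9] w 0.0174 gf 30.0 t 13.83 j [-0.72 -0.34  2.48  0.61  0.43 -2.44]
top red [319.8 213.1] 30 [ 0.5281 -0.1769]
top yel [329.5 187.7] 74 [ 0.5822 -0.2002]
top blu [313.5 237.9] 46 [ 0.4764 -0.1612]
side red [299.2 157.6] 75 [ 0.5296 -0.1807]
side yel [326.1 161.3] 19 [ 0.4725 -0.2047]
```

View pics/s5.png

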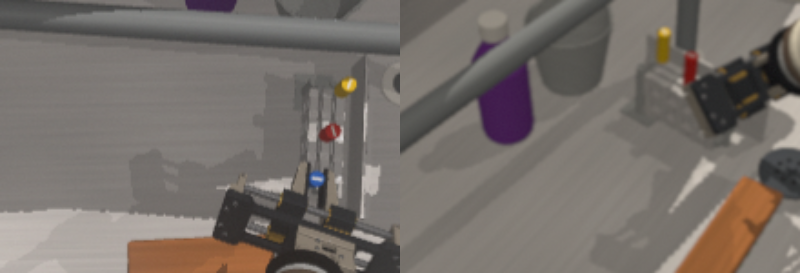

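send_rows:
  steps:
    - {"grip": 0.036, "xyz": [0, 0, 0], "rot": [0, 0, 0]}
    - {"grip": 0.036, "xyz": [0, 0.003, 0], "rot": [0, 0, 0]}
    - {"grip": 0.036, "xyz": [0, 0, 0], "rot": [0, 0, 0]}
    - {"grip": 0.036, "xyz": [0, 0, -0.02], "rot": [0, 0, 0]}
    - {"grip": 0.036, "xyz": [0, 0, -0.025], "rot": [0, 0, 0]}
    - {"grip": 0.036, "xyz": [0, 0, -0.025], "rot": [0, 0, 0]}
    - {"grip": 0.036, "xyz": [0, 0, -0.025], "rot": [0, 0, 0]}
    - {"grip": 0.036, "xyz": [0, 0, -0.015], "rot": [0, 0, 0]}
    - {"grip": 0.036, "xyz": [0, 0, 0], "rot": [0, 0, 0]}
    - {"grip": 0.036, "xyz": [0, 0, 0], "rot": [0, 0, 0]}

```text
clock: 14.77
eef_pos: [0.4131, -0.1418, 0.192]
eef_rot: [-3.135, 0.693, 2.797]
ft_force: [-0.1, 0.5, -0.4]
grip_width: 0.0359
grip_force: 0.0
```

Run:
```python
from h import *
go([.5,-.1,.2],1)
for n,bx in dict(wrist=(0,0,512,260),top=(100,150,380,300),side=(140,120,420,300)).items():
  T=ctrl.capture(n); b=blobs(T["frame"],bx)
  for k in b:
    for x in b[k]: print(n,k,x[0],x[1],plane(T,x[0],.108)[0])
  if n=="wrist": cv2.imwrite("pics/w6.png",T["frame"][...,::-1])
```

```text
at [ 0.4131 -0.1418  0.192 ] toolz [ 0.599 -0.222 -0.769] tooly [ 0.342  0.94  -0.005] shift/row [-0.0572  0.069   0.0367] F [-0.1  0.5 -0.4] w 0.0359 gf 0.0 t 14.77 j [-0.83 -0.9   2.59  0.4   0.86 -2.23]
wrist red [257.5 230.3] [251 218  15  26 304] [ 0.54045134 -0.18265715  0.108     ]
wrist yel [256.1 253.2] [250 244  13  19 200] [ 0.60297713 -0.20664879  0.108     ]
wrist blu [259.4 194.2] [251 173  18  44 652] [ 0.47135659 -0.15647368  0.108     ]
top red [320.  212.8] [317 209   6   8  27] [ 0.5286635  -0.17719585  0.108     ]
top yel [329.5 187.7] [324 183  12  10  74] [ 0.5819776  -0.19997283  0.108     ]
top blu [313.1 237.9] [310 234   8   9  42] [ 0.47633804 -0.16025483  0.108     ]
side red [299.2 158.5] [297 151   6  17  85] [ 0.52742095 -0.17697896  0.108     ]
side yel [284.4 145.1] [281 136   8  18  98] [ 0.58093923 -0.19830299  0.108     ]
side yel [359.8 144.4] [357 143   6   4  14] [ 0.43402645 -0.30388548  0.108     ]
side yel [362.6 161. ] [358 159  11   6  22] [ 0.40340677 -0.25268157  0.108     ]
side blu [315.1 172.9] [312 164   8  18  92] [ 0.47391016 -0.15576955  0.108     ]
```

View pics/w6.png

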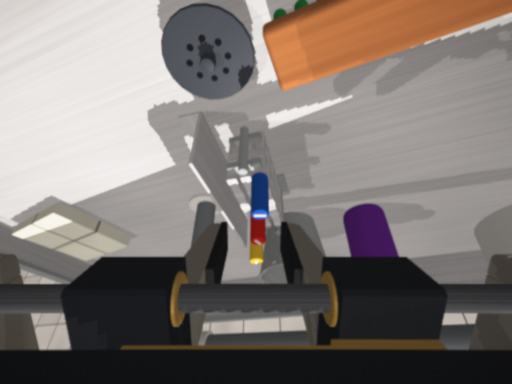

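```bash
python3 -c "
from station import ctrl
print(ctrl.finish_job())"
```

```text
the job is handed in; nothing more can be done
None
```

The guard is folded in order (outer leaf, then the pair, then the whole pack) and left closed beside the side plate. The last images show every fold home, the gripper was clear, and I handed the job in at about 15 s; no verdict came back.

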